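Bring the receiving box under the hopper spout and feed it the bushing

TASK

Slide the receiving box along its rail until it stands centred under the spout of the fixed hopper. Only then drop the plain cylindrical bushing with the hole through it into the top of the hopper, so that it falls through the spout and comes to rest in the box. Leave the knob and the block lying where they are.

Things in the scene. Friction and masses are not known exactly. Their poses are not given: they have to be found in the camera images.
- receiving_box (a joint): Slide of the receiving box along its rail, in m: 0 at the rail's end away from the hopper, 0.16 at the other end; grows along the rail's +y axis (roughly to the robot's left). It moves freely but for about 2 N of friction, has no spring and no catch, and stays where it is left.
- box_floor (a point): Centre of the inner floor of the receiving box: an open grey plastic box, 100 x 100 mm outside, inner space 92 x 92 mm and 44 mm deep, walls 4 mm, rim about 71 mm above the worktop. Site axes: y along the rail (the way the slide joint grows), x square to it, away from the robot, z up.
- box_grip (a point): Point on the upright black grip tab fixed to the receiving box, 127 mm in front of the box centre (towards the robot, along the point's -x). The tab is 20 mm wide along the rail (y), 24 mm along x, 62 mm tall; this point lies on its axis, 67 mm above the worktop and 21 mm below the tab's top. It can be pinched from above across its 20 mm width, or pushed on either y face. A flat bar 18 mm wide joins it to the box, its top 34 mm above the worktop. Site axes as box_floor.
- spout_mouth (a point): Centre of the open top of the fixed sheet-metal hopper on its post behind the rail, at its rim, 173 mm above the worktop. The opening is 66 mm along x and about 110 mm along y (rail direction); it narrows to the spout below. Site axes parallel to those of the rail: y along the rail, x away from the robot. The hopper stands at a different place along the rail each time and does not move.
- spout_outlet (a point): Centre of the lower end of the spout, straight below spout_mouth, 81 mm above the worktop; the spout's inner space is 70 mm along x and 48 mm along y, and the box passes 10 mm beneath it. The box is in place when box_floor lies straight below this point.
- bush_center (a point): Centre (half-way up) of the bushing: a plain cream cylinder 24 mm across and 25 mm tall with a hole through it, standing upright on the worktop; 60 g or so.
- knob_center (a point): Centre (half-way up) of the black round knob, 40 mm across, 26 mm tall: a bystander, to be left alone.
- block_center (a point): Centre (half-way up) of the pale rectangular block with two holes, 30 x 45 x 20 mm: a bystander, to be left alone.
Things that resemble listed ones, but are neither listed nor needed, are in the scene too. Of the things that look like the part that bears bush_center, take the one that is farthest to the robot's right at the start.

How it is judged:
By the outcome, as a careful person would: the job done as asked, in the order asked, and still so for the second after the job is handed in, with the robot touching nothing.
It also fails if it takes over 48 s, if anything falls off the work surface, if the arm or the gripper's body presses on something with over 40 N, if the wrist force passes 120 N, or if a joint passes its speed limit or range.

ROBOT

A 7-joint arm with a two-finger parallel gripper is mounted at the origin on a cart in front of the work surface, level with it; the furniture and walls round the work are solid. World frame = base frame: x ahead of the robot, y to its left, z up, the work surface at z = 0. Lengths are in mm, angles in rad, forces in N, time in s.
With the tool pointing down it reaches from about 425 to 875 mm from the base axis. Payload 4.7 kg.
Tool frame: the origin (TCP) lies at the very end of the fingers, on their centre line; the grasp point (between the pads) lies r.grasp_offset behind it (r.grasp_offset is the distance from the TCP to the grasp point, in mm); z points along the fingers, y is the direction in which the jaws open and shut (so a half turn about z gives the same grasp; the last joint's range is limited). The gripper opens to 85 mm and grips with 20 to 120 N. Pads are 22 mm wide; open, the fingers measure 114 mm over their backs; the gripper's body (76 mm by 85 mm) begins 54 mm behind the grasp point. The pads swing forward as they close: fully open they stand 13 mm farther back than shut.
Start: joints at [-1.331, 0.321, -0.07, 1.45, 0.023, 1.371, -0.057], TCP at [145.552, 633.514, 231.349] pointing down, gripper open.
Joint ranges: [-2.86, 2.86], [-0.3, 2.09], [-1.38, 1.24], [0.06, 2.45], [-1.56, 4.7], [0.09, 2.05], [-2.69, 2.69]. Speed limits (rad/s): [2.57, 2.57, 3.14, 3.14, 3.14, 3.14, 3.14].

INTERFACE

Orientations are given as a 3x3 rotation matrix whose columns are the frame's x, y, z axes.
In Python, from bench import r, eyes gives the robot as it stands.
- The arm moves only by the tool servo_tool, never from a script. Its argument "moves" is a list that holds one entry, the list of rows, each a list of 7 numbers: the turn, a rotation vector about the tool's x, y, z in degrees, then the shift along the tool's x, y, z in mm, then the closure, from 0 (fully open) to 1 (shut). In form: [[[wx, wy, wz, dx, dy, dz, gripper], ...]]. A call has 1 to 12 rows; each row is the pose to reach, as a shift and turn from the pose commanded when the call began, along the tool's axes at that moment; what a row does not reach only later rows make up. A row lasts 1/12 s, in which the tool goes at most 41.7 mm and 7.16 degrees, less where a joint would pass 70% of its speed; a pose out of reach is approached as far as the arm can. A call with a gripper value outside its range is refused whole. The fingers move at their own pace and stop on an object; "newtons" is the grip in N (left out, the last holds). Time passes only in rows, so rows that repeat a pose let the fingers close. It gives the time, the measured TCP pose, the force and the opening at its end, in the units of the state.
- r.sense(): the state, without advancing time (a new reading comes with each control period).
- eyes.read_camera(name): name is "side" or "top" or "wrist"; returns (picture, depth): 480x640x3 uint8, red, green, blue; 480x640 float32, mm along the optical axis (not along the pixel's ray), 0 where there is no reading.
- eyes.get_calibration(name): a dict with "fx", "fy", "cx", "cy" (pixels), "k1" (the pictures are not rectified: a ray, as slopes to the right and down, at radius r is drawn at 1 + k1 r^2 times it, then the intrinsics apply), "position" and "orientation" of the camera in the world. Camera axes: x right, y down, z forward; pixel columns grow to the right and rows downward; lengths in mm; the calibration is good to about 2 mm. A picture is of the moment at which its call begins: read the wrist's pose just before it. get_calibration takes no time and is no camera call; for the wrist camera it gives the pose at the moment of the call.
- r.hand_in(): hands the job in, once; it reports no verdict.
Trained networks look in the newest picture that a camera, given by its name, has taken for a name from the list of things; names that differ only in an ending like _2 or _b are one class to them, and where a whole thing is asked for, a point or a joint stands for the part that bears it (a point fixed in the world has none). Each returns a list of dicts, best first, with "conf" (0 to 1); they miss things now and then, are a little off and sometimes report something else, mostly with a low value. They report only what shows in the picture. A call takes as long as a camera call. They do not tell look-alikes from the thing itself.
- eyes.spot_in(camera, target): "centre" ([column, row] in pixels, amid what is visible of it).
The state is a dict: "t": time; "joint_positions": joint angles; "qd": joint speeds; "joint_torque": joint torques, N m; "position": TCP position; "ee_rot": TCP orientation; "ft_force": force on the tool from outside, world axes, zero at the start; "ft_torque": the same for the moment, N m; "finger_gap": finger opening in mm.
Only numpy, scipy, OpenCV 4.12 (cv2) and the standard library are available. Lean on these libraries where they do the work, as an engineer would, in place of code of your own. Each camera call takes 0.05 s, during which the arm holds its last target. There are 200 camera calls.

## Working session

There is one attempt and no reset: what is moved stays moved. The work goes in short steps, Python scripts to look and compute and a tool call to move; the robot and the scene stay as the last step left them, time stands still between calls to the robot, and variables do not carry over. Pictures are saved under pics/ and viewed, about 8 in all and at most 12, crops included, and the job is handed in when it is done.

Besides the shell and the picture viewer there is one more tool, called after "Call:" by a JSON object that holds its "name" and its "arguments". servo_tool: Moves the arm, as the interface text tells. Its arguments: {"type":"object","properties":{"moves":{"type":"array"},"newtons":{"type":"number"}},"required":["moves"]}

```bash
ls; mkdir -p pics; cat > h.py <<'E'
import numpy as np, cv2
from bench import r, eyes
def ray(c,px):
    u=(px[0]-c["cx"])/c["fx"]; v=(px[1]-c["cy"])/c["fy"]; a,b=u,v
    for _ in range(10):
        s=1+c["k1"]*(a*a+b*b); a,b=u/s,v/s
    return np.array([a,b,1.0])
def pt(c,d,px):
    x,y=int(round(px[0])),int(round(px[1]))
    w=d[max(0,y-1):y+2,max(0,x-1):x+2]; w=w[w>0]
    if len(w)==0: return None
    return np.array(c["orientation"])@(ray(c,px)*np.median(w))+np.array(c["position"])
def atz(c,px,z):
    p=np.array(c["position"]); q=np.array(c["orientation"])@ray(c,px)
    return p+q*(z-p[2])/q[2]
def save(n,im): cv2.imwrite("pics/"+n+".png",im[:,:,::-1])
E
python3 - <<'E'
from h import *
np.set_printoptions(precision=1,suppress=True)
s=r.sense(); print(s["t"],s["position"],s["finger_gap"],r.grasp_offset); print(np.array(s["ee_rot"]))
for n in("top","side"):
    im,d=eyes.read_camera(n); save(n+"0",im); np.save(n+"0.npy",d); c=eyes.get_calibration(n)
    print(n,c)
    for t in("bush_center","box_floor","box_grip","spout_mouth","spout_outlet","knob_center","block_center"):
        for o in eyes.spot_in(n,t)[:5]: print(t,o["conf"],o["centre"],pt(c,d,o["centre"]))
print(r.sense()["t"])
E
```

```text
pics
0.0 [145.4 633.  230.2] 85.40440632047398 18.700000000000003
[[-1.   0.2 -0. ]
 [ 0.2  1.  -0. ]
 [-0.  -0.  -1. ]]
top {'fx': 526.7298776799831, 'fy': 526.7298776799831, 'cx': 323.7131267245303, 'cy': 245.23903251847432, 'k1': -0.09831651186886871, 'position': array([ 362.3,   28.2, 1031. ]), 'orientation': array([[-0. , -1. ,  0.2],
       [-1. ,  0. , -0. ],
       [ 0. , -0.2, -1. ]])}
bush_center 0.69 [345.9, 192.1] [676.1 -28.4   6.7]
bush_center 0.63 [407.7, 305.5] [ 443.7 -141.     3.3]
box_floor 0.67 [279.5, 208.6] [640.1 105.1  25. ]
box_grip 0.88 [278.6, 208.2] [641.  106.9  25.1]
spout_mouth 0.88 [213.6, 186.7] [694.1 239.8  10.7]
spout_mouth 0.29 [282.2, 209.0] [639.   99.8  25.5]
spout_outlet 0.71 [212.0, 189.6] [691.4 245.2   0.2]
knob_center 0.7 [382.8, 218.0] [615.4 -98.2  25.2]
block_center 0.6 [371.7, 260.2] [532.7 -73.   19.2]
side {'fx': 527.9847597957026, 'fy': 527.9847597957026, 'cx': 328.4425969471573, 'cy': 243.97005389807768, 'k1': 0.03162609578251472, 'position': array([ 312.5, -556.7,  708.7]), 'orientation': array([[ 0.9, -0.3,  0.3],
       [-0.4, -0.6,  0.7],
       [-0. , -0.7, -0.7]])}
bush_center 0.78 [394.4, 286.8] [666.3 -34.6  24.1]
bush_center 0.68 [368.5, 298.6] [612.5 -40.2  25. ]
bush_center 0.65 [293.5, 386.7] [ 433.4 -145.    25.4]
box_floor 0.72 [344.6, 235.7] [643.7 118.4  27.6]
box_floor 0.66 [291.8, 388.4] [ 430.5 -145.2   23.2]
box_grip 0.56 [339.0, 237.5] [631.6 118.   28. ]
spout_mouth 0.72 [322.2, 166.4] [650.5 235.3 112.6]
spout_outlet 0.89 [327.5, 168.3] [623.6 148.7 170.7]
knob_center 0.76 [389.2, 327.4] [ 614.6 -108.3   24.2]
block_center 0.87 [334.4, 333.6] [530.3 -79.   19.8]
0.8
```

View pics/top0.png

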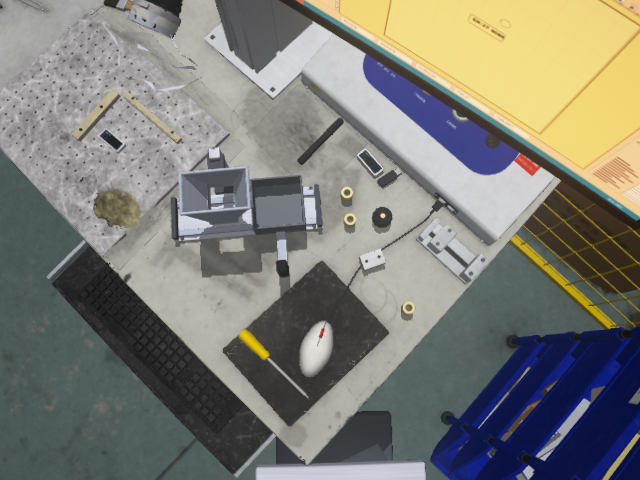

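View pics/side0.png

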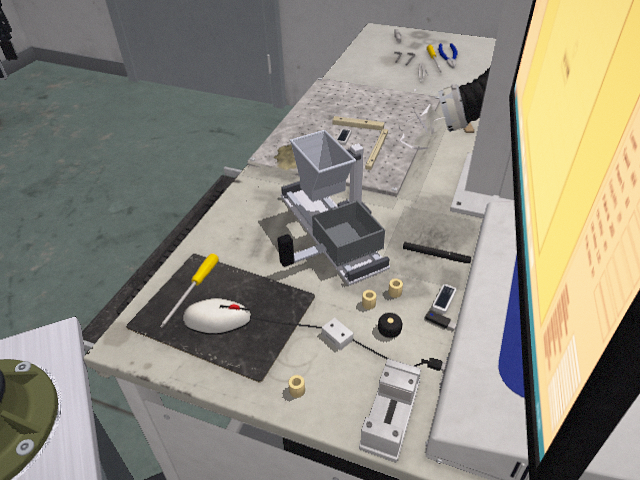

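The top view shows three bushing look-alikes, at (347,193), (350,219) and (408,308). The hopper is near (214,190), the box near (278,203), and the tab near (282,265). The rightmost bushing (-y) is the one at (408,308), which is (293,386) in the side view. Next I measure with depth height bands.

```bash
cat > m.py <<'E'
from h import *
def cloud(c,d):
    v,u=np.mgrid[0:480,0:640]
    g=np.stack([(u-c["cx"])/c["fx"],(v-c["cy"])/c["fy"]],-1); a=g.copy()
    for _ in range(10): a=g/(1+c["k1"]*(a**2).sum(-1,keepdims=True))
    P=np.dstack([a,np.ones((480,640))])*d[...,None]
    P=P@np.array(c["orientation"]).T+np.array(c["position"]); P[d<=0]=np.nan
    return P
def rect(P,lo,hi,zlo,zhi):
    m=(P[...,0]>lo[0])&(P[...,0]<hi[0])&(P[...,1]>lo[1])&(P[...,1]<hi[1])&(P[...,2]>zlo)&(P[...,2]<zhi)
    Q=P[m]
    if len(Q)<4: return len(Q)
    return len(Q),np.round(cv2.minAreaRect(Q[:,:2].astype(np.float32)),1) if 0 else cv2.minAreaRect(Q[:,:2].astype(np.float32)),Q.mean(0)
E
python3 - <<'E'
from m import *
np.set_printoptions(precision=1,suppress=True)
for n in("top","side"):
    P=cloud(eyes.get_calibration(n),np.load(n+"0.npy"))
    print(n)
    print("bush",rect(P,(410,-175),(470,-110),20,32))
    print("table",np.nanmedian(P[...,2][(abs(P[...,0]-480)<20)&(abs(P[...,1]+140)<15)]))
    print("tab",rect(P,(480,60),(590,170),82,95))
    print("boxrim",rect(P,(560,20),(720,150),66,76))
    print("hopper",rect(P,(560,80),(760,300),167,180))
    print("hop lower",rect(P,(560,80),(760,300),78,95))
im=cv2.imread("pics/top0.png"); im2=cv2.imread("pics/side0.png")
a=cv2.resize(im[130:290,160:340],None,fx=2.2,fy=2.2,interpolation=2)[:352,:396]
b=cv2.resize(im2[360:410,270:320],(352,352),interpolation=2)
cv2.imwrite("pics/crop.png",np.hstack([a,b]))
E
```

```text
top
bush (91, ((438.3487243652344, -139.0637969970703), (21.630176544189453, 22.65529441833496), 41.94987487792969), array([ 438.2, -138.6,   24.6]))
table -0.16314290926811736
tab (140, ((514.6991577148438, 98.49040222167969), (24.184818267822266, 20.061250686645508), 0.9822091460227966), array([514.6,  98.8,  87. ]))
boxrim (346, ((642.1387329101562, 104.85610961914062), (101.44393920898438, 96.08441925048828), 3.242553472518921), array([642. ,  91.6,  69.9]))
hopper (812, ((635.9072875976562, 206.606201171875), (79.91851806640625, 121.98259735107422), 3.050560712814331), array([634.8, 207.2, 171.7]))
hop lower (146, ((658.81640625, 207.72628784179688), (121.7972412109375, 49.69950485229492), 4.111822128295898), array([643.3, 211.4,  88.4]))
side
bush (158, ((439.5361633300781, -138.5022430419922), (23.278085708618164, 24.589458465576172), 34.35687255859375), array([ 440.1, -139.4,   24.2]))
table -0.39486638531866447
tab (123, ((516.9512329101562, 97.54743957519531), (22.200502395629883, 19.974178314208984), 2.4530162811279297), array([516.7,  96.4,  86.9]))
boxrim (382, ((643.7587890625, 104.11773681640625), (101.48572540283203, 97.1588363647461), 3.1853435039520264), array([642.9,  85.4,  69.9]))
hopper (562, ((638.3635864257812, 205.94168090820312), (79.77703857421875, 122.7704086303711), 3.319279432296753), array([637.4, 206.8, 171.6]))
hop lower (331, ((659.065185546875, 197.98696899414062), (52.13618087768555, 126.19373321533203), 82.96034240722656), array([651.3, 191.7,  88.1]))
```

View pics/crop.png

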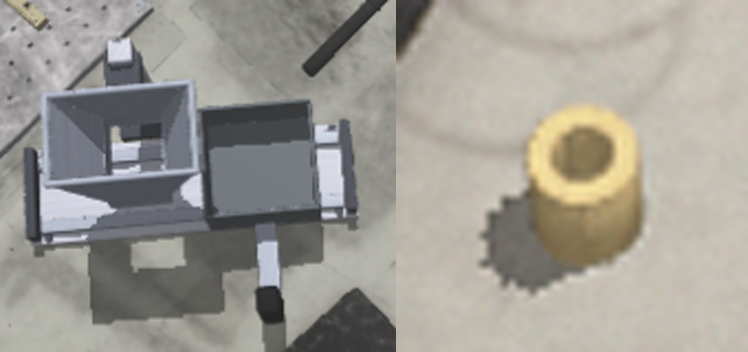

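```bash
cat >> h.py <<'E'
def go(p,ydeg=None):
    s=r.sense(); R=np.array(s["ee_rot"]); 
    d=R.T@(np.array(p)-np.array(s["position"]))
    out=[]
    if ydeg is not None:
        f=np.radians(ydeg); y=np.array([-np.sin(f),np.cos(f),0]);
        if y@R[:,1]<0: y=-y
        z=np.array([0,0,-1.]); T=np.column_stack([np.cross(y,z),y,z])
        out=np.round(np.degrees(cv2.Rodrigues(R.T@T)[0].ravel()),2)
    print("t",round(s["t"],2),"pos",np.round(s["position"],1),"turn",out,"shift",np.round(d,1))
E
python3 -c "
from h import *
go((515.8,98,180),3.2);go((515.8,98,52),3.2)
go((510.1,199.1,52))"
```

```text
t 0.8 pos [145.5 633.5 231.3] turn [  0.     0.   -16.14] shift [-480.7 -439.    51.3]
t 0.8 pos [145.5 633.5 231.3] turn [  0.     0.   -16.14] shift [-480.7 -439.   179.3]
t 0.8 pos [145.5 633.5 231.3] turn [] shift [-452.6 -341.8  179.3]
```

Call:
{"name": "servo_tool", "arguments": {"moves": [[[0, 0, -1, -12, -11, 0, 0], [0, 0, -2, -36, -33, 0, 0], [0, 0, -4, -65, -59, 0, 0], [0, 0, -5, -94, -86, 3, 0], [0, 0, -6, -123, -112, 6, 0], [0, 0, -8, -152, -139, 9, 0], [0, 0, -9, -181, -165, 12, 0], [0, 0, -11, -210, -192, 15, 0], [0, 0, -12, -239, -218, 18, 0], [0, 0, -14, -268, -245, 21, 0], [0, 0, -15, -297, -271, 24, 0], [0, 0, -16.1, -326, -298, 27, 0]]], "newtons": 30}}

```text
t: 1.8
position: [397.4, 268.5, 204.6]
ee_rot: [[-0.998, -0.056, 0.001], [-0.056, 0.998, 0.001], [-0.001, 0.001, -1.0]]
ft_force: [-0.5, -0.6, 0.2]
finger_gap: 85.4
```

```bash
python3 -c "
from h import *
go((515.8,98,150),3.2)"
```

```text
t 1.8 pos [397.4 268.5 204.6] turn [0.06 0.05 0.03] shift [-108.6 -177.    54.5]
```

Call:
{"name": "servo_tool", "arguments": {"moves": [[[0, 0, 0, -18, -29, 9, 0], [0, 0, 0, -36, -59, 18, 0], [0, 0, 0, -54, -88, 27, 0], [0, 0, 0, -72, -118, 36, 0], [0, 0, 0, -90, -148, 45, 0], [0, 0, 0, -103, -168, 51, 0], [0, 0, 0, -108.6, -177, 56, 0], [0, 0, 0, -108.6, -177, 75, 0], [0, 0, 0, -108.6, -177, 100, 0], [0, 0, 0, -108.6, -177, 125, 0], [0, 0, 0, -108.6, -177, 145, 0], [0, 0, 0, -108.6, -177, 152, 0]]]}}

```text
t: 2.8
position: [512.6, 98.8, 49.5]
ee_rot: [[-0.998, -0.055, -0.004], [-0.055, 0.998, -0.002], [0.005, -0.001, -1.0]]
ft_force: [-0.7, -0.3, -0.3]
finger_gap: 85.6
```

Call:
{"name": "servo_tool", "arguments": {"moves": [[[0, 0, 0, 0, 0, 0, 0.4], [0, 0, 0, 0, 0, 0, 0.7], [0, 0, 0, 0, 0, 0, 1], [0, 0, 0, 0, 0, 0, 1], [0, 0, 0, 0, 0, 0, 1], [0, 0, 0, 0, 0, 0, 1], [0, 0, 0, 0, 0, 0, 1], [0, 0, 0, 0, 0, 0, 1], [0, 0, 0, 0, 0, 0, 1]]], "newtons": 30}}

```text
t: 3.55
position: [515.6, 99.5, 53.5]
ee_rot: [[-0.998, -0.056, 0.002], [-0.056, 0.998, 0.0], [-0.002, 0.0, -1.0]]
ft_force: [-1.5, -0.8, 6.2]
finger_gap: 19.2
```

```bash
python3 -c "
from h import *
go((510.1,199.1,52),3.2)"
```

```text
t 3.55 pos [515.6  99.5  53.5] turn [0.02 0.1  0.01] shift [-0.  99.8  1.6]
```

Call:
{"name": "servo_tool", "arguments": {"moves": [[[0, 0, 0, 0, 3, 0, 1], [0, 0, 0, 0, 10, 0, 1], [0, 0, 0, 0, 22, 0, 1], [0, 0, 0, 0, 35, 0, 1], [0, 0, 0, 0, 48, 0, 1], [0, 0, 0, 0, 61, 0, 1], [0, 0, 0, 0, 74, 0, 1], [0, 0, 0, 0, 86, 0, 1], [0, 0, 0, 0, 95, 0, 1], [0, 0, 0, 0, 99.5, 0, 1], [0, 0, 0, 0, 100.5, 0, 1], [0, 0, 0, 0, 100.5, 0, 1]]]}}

```text
t: 4.55
position: [509.1, 201.0, 53.6]
ee_rot: [[-0.998, -0.057, 0.0], [-0.057, 0.998, 0.001], [-0.0, 0.001, -1.0]]
ft_force: [-3.8, 0.7, 7.3]
finger_gap: 19.5
```

Call:
{"name": "servo_tool", "arguments": {"moves": [[[0, 0, 0, 0, 0, 0, 1], [0, 0, 0, 0, 0, 0, 0.6], [0, 0, 0, 0, 0, 0, 0.3], [0, 0, 0, 0, 0, 0, 0], [0, 0, 0, 0, 0, 0, 0], [0, 0, 0, 0, 0, 0, 0], [0, 0, 0, 0, 0, -10, 0], [0, 0, 0, 0, 0, -35, 0], [0, 0, 0, 0, 0, -65, 0], [0, 0, 0, 0, 0, -95, 0], [0, 0, 0, 0, 0, -125, 0], [0, 0, 0, 0, 0, -140, 0]]]}}

```text
t: 5.55
position: [511.0, 200.1, 197.2]
ee_rot: [[-0.998, -0.055, 0.005], [-0.055, 0.998, 0.003], [-0.005, 0.003, -1.0]]
ft_force: [0.7, 0.2, 0.0]
finger_gap: 85.5
```

```bash
python3 - <<'E'
from m import *
np.set_printoptions(precision=1,suppress=True)
go((439,-138.8,60),None)
for n in("top","side"):
    im,d=eyes.read_camera(n); save(n+"1",im); P=cloud(eyes.get_calibration(n),d)
    print(n,"tab",rect(P,(480,160),(560,240),82,91))
    print("boxrim",rect(P,(560,100),(720,280),66,74))
    print("hopper",rect(P,(560,80),(760,300),167,180))
    print("bush",rect(P,(410,-175),(470,-110),20,32))
E
```

```text
t 5.55 pos [511.  200.1 197.2] turn [] shift [  91.1 -334.8  135.8]
top tab (140, ((508.3499755859375, 200.46990966796875), (24.21294403076172, 20.179738998413086), 1.661543846130371), array([508. , 199.9,  86.7]))
boxrim (119, ((594.4351196289062, 178.55792236328125), (33.31896209716797, 69.82389831542969), 37.86188507080078), array([596. , 177.6,  70.1]))
hopper (547, ((636.6083984375, 200.96615600585938), (79.68319702148438, 111.58335876464844), 3.543754816055298), array([640.7, 182.6, 171.8]))
bush (89, ((438.2052917480469, -138.8319091796875), (21.306316375732422, 21.15792465209961), 86.07231140136719), array([ 438.2, -138.9,   24.5]))
side tab (103, ((510.552001953125, 199.85641479492188), (24.42340660095215, 21.003067016601562), 10.196163177490234), array([510. , 198.8,  87.1]))
boxrim (355, ((653.1338500976562, 210.11830139160156), (132.06015014648438, 103.75509643554688), 2.6190476417541504), array([635. , 189.1,  69.8]))
hopper (567, ((637.5234985351562, 205.953857421875), (78.55526733398438, 125.71478271484375), 4.203094482421875), array([637.2, 207.1, 171.7]))
bush (163, ((440.7663269042969, -138.38011169433594), (24.72514533996582, 22.35344123840332), 68.46021270751953), array([ 439.9, -139.5,   24.2]))
```

Call:
{"name": "servo_tool", "arguments": {"moves": [[[0, 0, 0, 3, -12, 0, 0], [0, 0, 0, 10, -38, 0, 0], [0, 0, 0, 19, -70, 5, 0], [0, 0, 0, 28, -102, 10, 0], [0, 0, 0, 37, -134, 20, 0], [0, 0, 0, 46, -168, 30, 0], [0, 0, 0, 55, -202, 45, 0], [0, 0, 0, 64, -236, 60, 0], [0, 0, 0, 73, -270, 75, 0], [0, 0, 0, 82, -302, 90, 0], [0, 0, 0, 88, -325, 100, 0], [0, 0, 0, 91, -335, 105, 0]]]}}

```text
t: 6.65
position: [432.5, -143.9, 84.7]
ee_rot: [[-0.999, -0.049, -0.005], [-0.049, 0.999, -0.001], [0.005, -0.0, -1.0]]
ft_force: [0.5, 0.3, 0.4]
finger_gap: 85.5
```

Call:
{"name": "servo_tool", "arguments": {"moves": [[[0, 0, 0, 0, 0, 0, 0]]]}}

```text
t: 6.73
position: [432.9, -142.9, 84.9]
ee_rot: [[-0.999, -0.049, -0.005], [-0.049, 0.999, -0.0], [0.005, -0.0, -1.0]]
ft_force: [-0.5, 0.9, 0.6]
finger_gap: 85.7
```

```bash
python3 - <<'E'
from m import *
np.set_printoptions(precision=1,suppress=True)
go((439.2,-138.9,4),3.2)
c=eyes.get_calibration("wrist");im,d=eyes.read_camera("wrist"); save("w1",im)
print("bush",rect(cloud(c,d),(400,-180),(480,-100),18,32))
E
```

```text
t 6.73 pos [ 432.9 -142.9   84.9] turn [-0.  -0.3 -0.4] shift [-6.9  3.7 80.9]
bush (1009, ((438.9630126953125, -139.03475952148438), (24.025279998779297, 23.599212646484375), 8.100956916809082), array([ 438.3, -139.1,   25.4]))
```

View pics/w1.png

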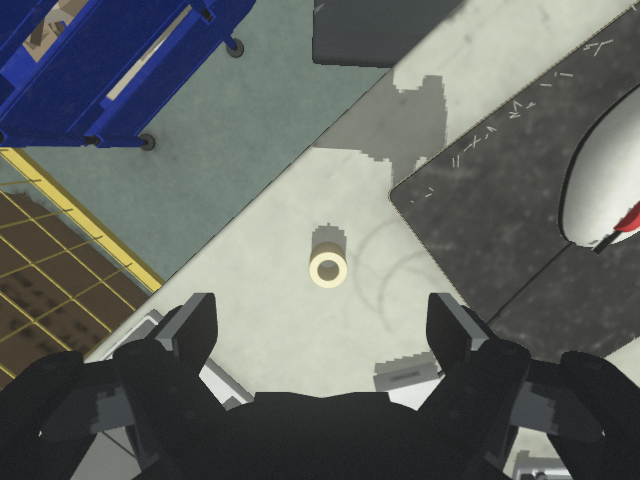

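The wrist view shows the bushing alone at (328,268), with clear space for both fingers, and the depth from it agrees (439,-139). The tool's x/y may still be settling, so I go down part way and check again.

Call:
{"name": "servo_tool", "arguments": {"moves": [[[0, 0, 0, -2, 1, 10, 0], [0, 0, 0, -4, 2, 25, 0], [0, 0, 0, -4, 2, 40, 0], [0, 0, 0, -4, 2, 46, 0], [0, 0, 0, -4, 2, 46, 0], [0, 0, 0, -4, 2, 46, 0]]]}}

```text
t: 7.28
position: [440.7, -136.9, 41.1]
ee_rot: [[-0.998, -0.057, -0.001], [-0.057, 0.998, -0.0], [0.001, -0.0, -1.0]]
ft_force: [-0.1, -0.3, 0.1]
finger_gap: 85.1
```

```bash
python3 -c "
from h import *
go((439,-139,4),3.2)"
```

```text
t 7.28 pos [ 440.7 -136.9   41.1] turn [-0.   -0.05  0.04] shift [ 1.8 -2.  37.1]
```

Call:
{"name": "servo_tool", "arguments": {"moves": [[[0, 0, 0, 2, -2, 12, 0], [0, 0, 0, 2, -2, 25, 0], [0, 0, 0, 2, -2, 34, 0], [0, 0, 0, 2, -2, 37, 0], [0, 0, 0, 2, -2, 37, 0.4], [0, 0, 0, 2, -2, 37, 0.7], [0, 0, 0, 2, -2, 37, 1], [0, 0, 0, 2, -2, 37, 1], [0, 0, 0, 2, -2, 37, 1], [0, 0, 0, 2, -2, 37, 1], [0, 0, 0, 2, -2, 37, 1], [0, 0, 0, 2, -2, 37, 1]]], "newtons": 30}}

```text
t: 8.28
position: [439.3, -139.7, 4.9]
ee_rot: [[-0.998, -0.055, 0.001], [-0.055, 0.998, 0.0], [-0.001, 0.0, -1.0]]
ft_force: [-0.9, 1.8, 5.5]
finger_gap: 22.5
```

Call:
{"name": "servo_tool", "arguments": {"moves": [[[0, 0, 0, 0, 0, 0, 1], [0, 0, 0, 0, 0, -5, 1], [0, 0, 0, 0, 0, -20, 1], [0, 0, 0, 0, 0, -45, 1], [0, 0, 0, 0, 0, -75, 1], [0, 0, 0, 0, 0, -105, 1], [0, 0, 0, 0, 0, -135, 1], [0, 0, 0, 0, 0, -165, 1], [0, 0, 0, 0, 0, -195, 1], [0, 0, 0, 0, 0, -215, 1], [0, 0, 0, 0, 0, -220, 1], [0, 0, 0, 0, 0, -220, 1]]]}}

```text
t: 9.28
position: [439.6, -139.9, 225.5]
ee_rot: [[-0.998, -0.055, 0.003], [-0.055, 0.998, 0.0], [-0.003, 0.0, -1.0]]
ft_force: [0.7, 0.1, -1.1]
finger_gap: 22.3
```

```bash
python3 -c "
from h import *
go((637.2,206.3,224),3.2)"
```

```text
t 9.28 pos [ 439.6 -139.9  225.5] turn [ 0.01  0.18 -0.04] shift [-216.4  334.8    2.3]
```

Call:
{"name": "servo_tool", "arguments": {"moves": [[[0, 0, 0, -6, 10, 0, 1], [0, 0, 0, -21, 33, 0, 1], [0, 0, 0, -42, 65, 0, 1], [0, 0, 0, -63, 98, 0, 1], [0, 0, 0, -84, 130, 0, 1], [0, 0, 0, -105, 163, 0, 1], [0, 0, 0, -126, 195, 0, 1], [0, 0, 0, -147, 228, 0, 1], [0, 0, 0, -168, 260, 0, 1], [0, 0, 0, -188, 291, 0, 1], [0, 0, 0, -205, 317, 0, 1], [0, 0, 0, -216.4, 334.8, 0, 1]]]}}

```text
t: 10.28
position: [635.6, 211.6, 220.0]
ee_rot: [[-0.998, -0.059, -0.005], [-0.059, 0.998, -0.0], [0.005, -0.0, -1.0]]
ft_force: [-0.5, 0.4, -0.1]
finger_gap: 22.7
```

Call:
{"name": "servo_tool", "arguments": {"moves": [[[0, 0, 0, 0, 0, 0, 1], [0, 0, 0, 0, 0, 0, 1], [0, 0, 0, 0, 0, 0, 1]]]}}

```text
t: 10.53
position: [635.5, 205.7, 221.9]
ee_rot: [[-0.999, -0.054, -0.003], [-0.054, 0.999, -0.002], [0.004, -0.002, -1.0]]
ft_force: [-0.0, -0.4, -0.5]
finger_gap: 22.7
```

```bash
python3 - <<'E'
from m import *
np.set_printoptions(precision=1,suppress=True)
c=eyes.get_calibration("wrist");im,d=eyes.read_camera("wrist"); save("w2",im)
P=cloud(c,d); print("hopper",rect(P,(560,80),(760,300),167,180))
im,d=eyes.read_camera("side"); save("s2",im)
print("hopper",rect(cloud(eyes.get_calibration("side"),d),(560,80),(760,300),167,180))
cv2.imwrite("pics/c2.png",np.hstack([cv2.imread("pics/w2.png")[:, ::1][::1][:, 100:500],cv2.resize(im[80:280,230:400,::-1],(400,480))]))
go((637.2,206.3,172),3.2)
E
```

```text
hopper (6316, ((636.14501953125, 205.94442749023438), (77.46218872070312, 122.61305236816406), 3.384727954864502), array([624.7, 205.8, 172.8]))
hopper (557, ((637.4830932617188, 206.6292724609375), (78.84505462646484, 123.88409423828125), 2.6796908378601074), array([637.5, 206. , 171.6]))
t 10.63 pos [636.  204.9 223.5] turn [-0.1 -0.1 -0.2] shift [-1.4  1.4 51.5]
```

View pics/c2.png

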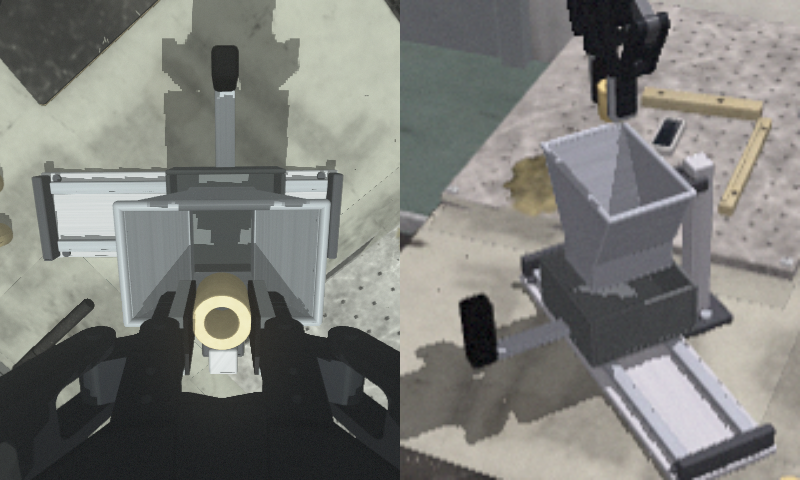

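The wrist crop shows the bushing held at (222,320) over the funnel and the box squared under the spout: tab at column 225, hopper centre at about 222. The side crop shows the box directly below the hopper too. Now I lower and release.

Call:
{"name": "servo_tool", "arguments": {"moves": [[[0, 0, 0, -1, 1, 10, 1], [0, 0, 0, -1, 1, 25, 1], [0, 0, 0, -1, 1, 40, 1], [0, 0, 0, -1, 1, 48, 1], [0, 0, 0, -1, 1, 50, 1], [0, 0, 0, -1, 1, 50, 1], [0, 0, 0, -1, 1, 50, 1], [0, 0, 0, -1, 1, 50, 1]]]}}

```text
t: 11.3
position: [638.0, 207.6, 175.5]
ee_rot: [[-0.998, -0.055, 0.002], [-0.055, 0.998, 0.001], [-0.002, 0.001, -1.0]]
ft_force: [1.3, 0.1, -0.8]
finger_gap: 22.4
```

Call:
{"name": "servo_tool", "arguments": {"moves": [[[0, 0, 0, 0, 0, 0, 0.5], [0, 0, 0, 0, 0, 0, 0.5], [0, 0, 0, 0, 0, 0, 0.5], [0, 0, 0, 0, 0, 0, 0.5], [0, 0, 0, 0, 0, 0, 0.5], [0, 0, 0, 0, 0, 0, 0.5], [0, 0, 0, 0, 0, -10, 0.5], [0, 0, 0, 0, 0, -25, 0.5], [0, 0, 0, 0, 0, -45, 0.5], [0, 0, 0, 0, 0, -65, 0.5], [0, 0, 0, 0, 0, -80, 0.5], [0, 0, 0, 0, 0, -85, 0.5]]]}}

```text
t: 12.3
position: [638.7, 207.8, 263.3]
ee_rot: [[-0.998, -0.055, 0.005], [-0.055, 0.998, 0.002], [-0.005, 0.002, -1.0]]
ft_force: [0.8, -0.1, 0.4]
finger_gap: 42.8
```

Call:
{"name": "servo_tool", "arguments": {"moves": [[[0, 0, 0, 8, 0, 0, 0.5], [0, 0, 0, 25, 0, 0, 0.5], [0, 0, 0, 45, 0, 0, 0.5], [0, 0, 0, 65, 0, 0, 0.5], [0, 0, 0, 75, 0, 0, 0.5], [0, 0, 0, 80, 0, 0, 0.5], [0, 0, 0, 80, 0, 0, 0.5], [0, 0, 0, 80, 0, 0, 0.5]]]}}

```text
t: 12.97
position: [557.8, 203.2, 259.2]
ee_rot: [[-0.998, -0.055, 0.0], [-0.055, 0.998, 0.0], [-0.0, 0.0, -1.0]]
ft_force: [0.4, -0.1, 0.7]
finger_gap: 42.7
```

```bash
python3 - <<'E'
from m import *
im,d=eyes.read_camera("wrist"); save("w3",im)
im2,d=eyes.read_camera("side"); im3,_=eyes.read_camera("top")
P=cloud(eyes.get_calibration("side"),d)
print("tab",rect(P,(480,160),(560,240),82,91)); print("hopper",rect(P,(560,80),(760,300),167,180))
a=cv2.resize(im,(400,300)); b=cv2.resize(im2[100:260,220:433],(400,300)); e=cv2.resize(im3[110:290,150:390],(400,300))
save("c3",np.vstack([np.hstack([a,b]),np.hstack([e,cv2.resize(im2[220:420,240:507],(400,300))])]))
go((0,0,0))
E
```

```text
tab (105, ((510.77294921875, 200.94058227539062), (22.806438446044922, 20.66580581665039), 3.41579008102417), array([510.23556971, 199.24610477,  86.85504101]))
hopper (560, ((637.6327514648438, 206.63059997558594), (78.07171630859375, 125.0529556274414), 3.646146535873413), array([637.60183919, 206.70465377, 171.69519462]))
t 13.12 pos [558.2 203.  259.1] turn [] shift [ 568.5 -172.1  259. ]
```

View pics/c3.png

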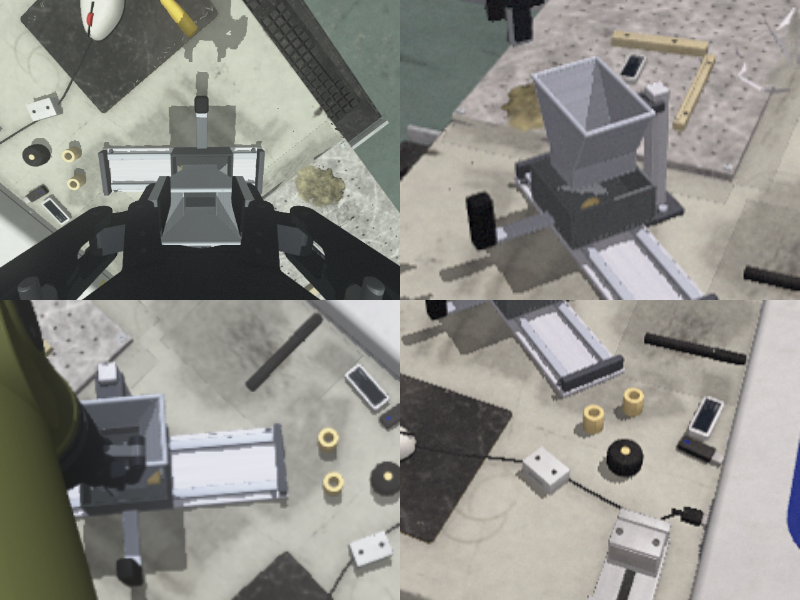

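The bushing shows inside the box through the gap, at about (321,208) in the side view. I check its height and that it is still.

Call:
{"name": "servo_tool", "arguments": {"moves": [[[0, 0, 0, 10, 0, -5, 0.5], [0, 0, 0, 20, 0, -10, 0.5], [0, 0, 0, 30, 0, -10, 0.5], [0, 0, 0, 35, 0, -10, 0.5], [0, 0, 0, 35, 0, -10, 0.5], [0, 0, 0, 35, 0, -10, 0.5]]]}}

```text
t: 13.62
position: [522.2, 201.5, 269.6]
ee_rot: [[-0.998, -0.056, 0.001], [-0.056, 0.998, 0.001], [-0.001, 0.001, -1.0]]
ft_force: [0.5, -0.1, 0.6]
finger_gap: 42.6
```

```bash
python3 - <<'E'
from m import *
np.set_printoptions(precision=1,suppress=True)
for k in range(2):
  for n,(u0,u1,v0,v1) in {"side":(305,345,195,225),"top":(225,265,375-0,420)}.items():
    im,d=eyes.read_camera(n); P=cloud(eyes.get_calibration(n),d)
    h=cv2.cvtColor(im,cv2.COLOR_RGB2HSV)
    m=(h[...,0]>10)&(h[...,0]<30)&(h[...,1]>70)&(P[...,0]>585)&(P[...,0]<700)&(P[...,1]>150)&(P[...,1]<260)&(P[...,2]<100)
    print(n,m.sum(),np.nanmean(P[m],0),np.nanmin(P[m],0),np.nanmax(P[m],0))
E
```

```text
side 27 [625.2 187.5  52.7] [609.  161.9  46.3] [635.3 194.9  72.1]
top 31 [620.3 175.5  44.1] [616.1 171.6  31.5] [627.3 182.8  49.7]
side 31 [626.5 188.6  52. ] [610.1 162.4  44.9] [636.4 196.1  71.6]
top 32 [620.7 175.5  43.5] [616.1 171.3  31.1] [629.2 182.3  48.2]
```

```bash
python3 -c "
from bench import r
print(r.hand_in(), r.sense()['t'])"
```

```text
the job is handed in; nothing more can be done
the job is handed in; nothing more can be done
```

The box stands under the spout and the bushing lies in it. I handed the job in at about 14 s of the 48 s allowed.

- **Box:** I pinched the grip tab and slid the box about 102 mm along the rail, against the 101 mm I had measured as needed. By the last measurements it is within about 1 mm of centred under the spout. It did not shift when I let go or when the bushing dropped.
- **Bushing:** I took the one farthest to the robot's right, at about (439, -139) mm, and released it over the hopper mouth after the box was in place. The two repeat looks, from the side and top cameras, show it inside the box at about 31–50 mm height and not moving.
- **Check that disagreed:** The two cameras put the bushing at positions up to about 12 mm apart. Each sees only part of it behind the spout and box walls; both positions are inside the box.
- **Everything else:** I never went near the knob, the block or the other two bushings, and they look undisturbed. The arm was clear of everything at hand-in.

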